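# Bring the tin of screws round to the front of the hardware carousel and lock it

### The arm

A 6-joint arm with a two-finger parallel gripper is mounted at the origin on a cart in front of the work surface, level with it; the furniture and walls round the work are solid. World frame = base frame: x ahead of the robot, y to its left, z up, the work surface at z = 0. Lengths are in m, angles in rad, forces in N, time in s.
With the tool pointing down it reaches from about 0.35 to 0.775 m from the base axis. Payload 7.3 kg.
Tool frame: the origin (TCP) lies between the finger pads; the fingertips stand robot.tcp_to_tips ahead of it and the grasp point (between the pads) lies 2 mm behind it (robot.tcp_to_tips is the distance from the TCP to the fingertips, in m); y points along the fingers, x is the direction in which the jaws open and shut, and the axes are right-handed (so a half turn about y gives the same grasp; the last joint's range is limited). The gripper opens to 92 mm and grips with 3 to 60 N. Pads are 19 mm wide; open, the fingers measure 130 mm over their backs; the gripper's body (75 mm by 190 mm) begins 47 mm behind the grasp point.
Start: joints at [1.186, 0.342, 1.524, -0, 1.275, -0.146], TCP at [0.124, 0.51, 0.244] pointing down, gripper open.
Joint ranges: [-2.53, 2.53], [-0.77, 2.02], [0.04, 2.7], [-1, 4.14], [0.28, 2.66], [-3.11, 3.11]. Speed limits (rad/s): [2.57, 2.57, 3.14, 3.14, 3.14, 3.14].

### API

Orientations are given as [roll, pitch, yaw] about the fixed x, y, z axes, in that order (R = Rz(yaw) Ry(pitch) Rx(roll)).
In Python, from cell import status, read_camera, get_calibration, robot gives the robot as it stands.
- The arm moves only by the shell command python3 -m creep 'ROWS' [FORCE]. ROWS is JSON, a list of rows, each an object of numbers: "dx", "dy", "dz": the shift along the tool's x, y, z in m; "rx", "ry", "rz": the turn, a rotation vector about the tool's x, y, z in rad; "gripper": the opening, from 0 (shut) to 1 (fully open). A call has 1 to 20 rows; each row is the pose to reach, as a shift and turn from the pose commanded when the call began, along the tool's axes at that moment; what a row does not reach only later rows make up. A row lasts 1/8 s, in which the tool goes at most 62.5 mm and 10.7 degrees, less where a joint would pass 70% of its speed; a pose out of reach is approached as far as the arm can. A call with a gripper value outside its range is refused whole. The fingers move at their own pace and stop on an object; FORCE is the grip in N (left out, the last holds). Time passes only in rows, so rows that repeat a pose let the fingers close. It gives the time, the measured TCP pose, the force and the opening at its end, in the units of the state.
- status.observe(): the state, without advancing time (a new reading comes with each control period).
- read_camera(name): name is "scene" or "top" or "wrist"; returns (picture, depth): 384x512x3 uint8, red, green, blue; 384x512 float32, m along the optical axis (not along the pixel's ray), 0 where there is no reading.
- get_calibration(name): a dict with "fx", "fy", "cx", "cy" (pixels), "xyz" and "rotation" of the camera in the world; the wrist camera has in their place "mount" (4x4, takes a point from camera to tool coordinates, whose origin is the TCP and whose axes are the tool frame's). Camera axes: x right, y down, z forward; pixel columns grow to the right and rows downward; lengths in m; the calibration is good to about 2 mm. A picture is of the moment at which its call begins: read the wrist's pose just before it. get_calibration takes no time and is no camera call.
- robot.hand_in(): hands the job in, once; it reports no verdict.
The state is a dict: "time": time; "qpos": joint angles; "qvel": joint speeds; "joint_efforts": joint torques, N m; "tool_pos": TCP position; "tool_rot": TCP orientation; "contact_force": force on the tool from outside, world axes, zero at the start; "torque": the same for the moment, N m; "opening": finger opening in m.
Only numpy, scipy, OpenCV 4.12 (cv2) and the standard library are available. Lean on these libraries where they do the work, as an engineer would, in place of code of your own. Each camera call takes 0.05 s, during which the arm holds its last target.

### The job

The hardware carousel on the bench is locked by its sliding bolt. Push the bolt fully out, turn the carousel by pushing its rim or the wooden pegs on it until the open tin of screws stands in the front bay, on the side towards you, and push the bolt fully home again so that the carousel is locked there. Only push with the fingers and grip nothing: do not touch or lift the four things in the bays, and do not disturb the tools on the bench.

Things in the scene. Friction and masses are not known exactly. Their poses are not given: they have to be found in the camera images.
- carousel: Fixed plywood base of the carousel, 350 x 350 x 15 mm, with a 110 mm wide tongue under the bolt, reaching 360 mm towards -y. Origin: on the bench, on the turntable's pivot; x points from the carousel's front to its back (the front, -x, is towards the robot), y to the left, z up. It may stand a little turned.
- turntable (a joint): Angle of the turntable in rad, growing counter-clockwise seen from above, no stops, 0 at the start. It drags (about 0.14 N m) and stays where it is left. Its grey rim plate, 160 mm in radius, top 35 mm above the bench, has four notches 90 degrees apart at the middles of the bays, lead-in 34 mm wide: within about 0.08 rad of a station, pushing the bolt in centres the turntable.
- tray_centre (a point): Centre of the round plywood tray's floor, 40 mm above the bench on the pivot, turning with it. Tray radius 136 mm, lip top 52 mm above the bench; two crossed 8 mm dividers (top 76 mm) at 45 degrees to the point's axes make four bays along its +x, -x, +y and -y axes. At angle 0 these axes are the base's. The centre stud's top is at 88 mm.
- peg_1 (a point): Centre of the top of one of four upright round wooden pegs on the rim plate outside the tray, in line with the dividers, 148 mm from the pivot, 90 degrees apart; this one starts at 45 degrees from the base's +x axis towards +y (back left) and turns with the turntable. Pegs are 14 mm thick, from 35 to 90 mm above the bench; push them sideways, along the rim.
- peg_2 (a point): The same point of the peg that starts at 135 degrees from the base's +x axis, counter-clockwise from above (front left).
- peg_3 (a point): The same point of the peg that starts at 225 degrees from the base's +x axis, counter-clockwise from above (front right).
- peg_4 (a point): The same point of the peg that starts at 315 degrees from the base's +x axis, counter-clockwise from above (back right).
- bolt (a joint): Travel of the bolt in m: 0 fully home (its nose in a notch of the rim: the turntable cannot turn), 0.030 fully drawn; clear of the rim from about 0.020. It slides along the base's y axis at x = 0, on the right (-y) side of the turntable; drawing moves it towards -y. About 2 N moves it; it stays where it is left.
- bolt_stud (a point): Centre of the top of the upright black stud on the bolt, 16 mm thick, top 85 mm above the bench, free for its upper 45 mm. In the base frame it is at x = 0, y = -0.222 m when home, y = -0.252 m fully drawn. Bolt guides, 44 mm wide in x (with low feet 74 mm), up to 41 mm above the bench, stand at y = -0.171 to -0.189 and -0.288 to -0.306 m.
- front_station (a point): Middle of the front bay's place in the base frame (80 mm in front of the pivot, at tray floor height, 40 mm above the bench); fixed to the base. The tin's origin must come here.
- screw_tin: Open round steel tin with screws in it, 74 mm across, 34 mm tall, loose in one of the left, right or back bays at the start, 80 mm from the pivot. Origin: centre of its underside. This is the thing to bring to the front.
- tape_measure: Steel tape measure with a rounded yellow case, 36 x 78 x 63 mm tall, loose in the front bay at the start. Origin: centre of its underside.
- tape_roll: Flat roll of masking tape, 96 mm across, 25 mm tall, loose in a bay. Origin: centre of its underside.
- jar: Round lidded jar, 62 mm across, 56 mm tall, loose in a bay. Origin: centre of its underside.
- block_plane: Block plane, 46 x 155 x 58 mm, on the bench in front of and to the right of the carousel; leave it alone. Origin: centre of its underside.
- chisel_a: Chisel with a wooden handle, 28 x 265 x 30 mm, lying on the bench to the right of the bolt; leave it alone. Origin: centre of its underside.
Not all that is in view belongs to the job. Of the things that look like the tape_measure, the largest one is meant.

How it is judged:
By the outcome, as a careful person would: the job done as asked, in the order asked, and still so for the second after the job is handed in, with the robot touching nothing.
It also fails if it takes over 72 s, if anything falls off the work surface, if the arm or the gripper's body presses on something with over 40 N, if the wrist force passes 120 N, or if a joint passes its speed limit or range.

## Working session

There is one attempt and no reset: what is moved stays moved. The work goes in short steps, Python scripts to look and compute and a shell command to move; the robot and the scene stay as the last step left them, time stands still between calls to the robot, and variables do not carry over. Pictures are saved under pics/ and viewed, and the job is handed in when it is done.

```bash
ls; mkdir -p pics; python3 - <<'E'
from cell import status, read_camera, get_calibration, robot
import cv2,numpy as np
print(status.observe()); print(robot.tcp_to_tips)
for n in ("scene","top"):
    p,d=read_camera(n); cv2.imwrite(f"pics/{n}0.png",p[:,:,::-1]); np.save(f"pics/{n}0.npy",d); print(n,get_calibration(n))
print(get_calibration("wrist"))
E
```

```text
pics
{'time': 0.0, 'qpos': array([ 1.18599859e+00,  3.42721434e-01,  1.52501804e+00, -5.86143430e-06,
        1.27540593e+00, -1.45988020e-01]), 'qvel': array([-0.00066776,  0.00130089,  0.00132737,  0.00176374, -0.00019443,
       -0.00134176]), 'joint_efforts': array([-3.14545950e-04, -4.31237483e+01, -2.44217420e+01,  7.16686388e-02,
        5.59272605e-02, -9.94235324e-05]), 'tool_pos': array([0.12401485, 0.50974678, 0.24304526]), 'tool_rot': array([-1.57057599e+00,  1.53704929e-03,  1.33198849e+00]), 'contact_force': array([ 0.16212533,  0.24097362, -0.04300791]), 'torque': array([ 0.00621349, -0.02688132,  0.01104379]), 'opening': 0.09158267672260344}
0.017
scene {'fx': 351.6711378217041, 'fy': 351.6711378217041, 'cx': 260.4493005383458, 'cy': 193.85925037582467, 'xyz': array([ 0.15782689, -0.75749135,  0.85972622]), 'rotation': array([-2.37567453,  0.0197094 , -0.53811032])}
top {'fx': 451.13849463367785, 'fy': 451.13849463367785, 'cx': 253.99564627803903, 'cy': 190.7755581218993, 'xyz': array([ 0.24384671, -0.08157763,  1.54046887]), 'rotation': array([-2.9546725 , -0.00816856, -1.58128939])}
{'fx': 289.182670246466, 'fy': 289.182670246466, 'cx': 257.8420774923514, 'cy': 190.37514044474372, 'mount': array([[ 9.99999661e-01,  2.51294920e-04,  7.83509075e-04,
        -6.63474991e-04],
       [-6.80084709e-04, -2.83575933e-01,  9.58949544e-01,
        -1.40712155e-01],
       [ 4.63163466e-04, -9.58949752e-01, -2.83575666e-01,
         7.73033068e-02],
       [ 0.00000000e+00,  0.00000000e+00,  0.00000000e+00,
         1.00000000e+00]])}
```

View pics/scene0.png

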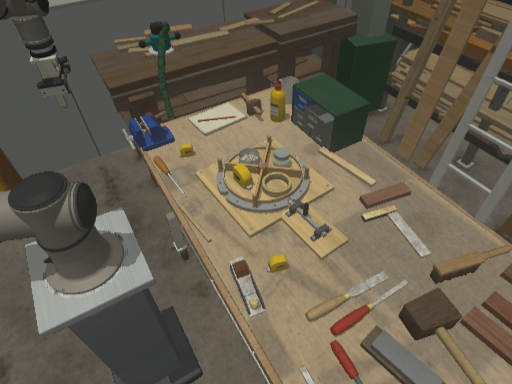

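View pics/top0.png

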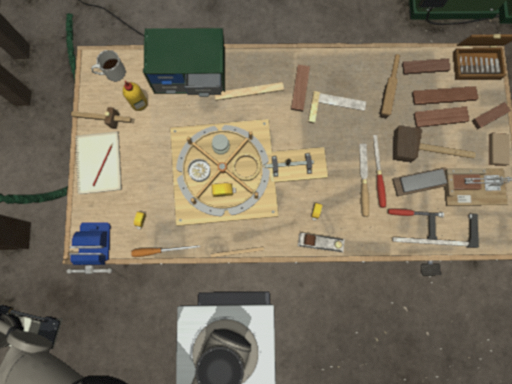

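The top view has +x up and +y left. The screw tin is near (200,171), the jar (221,144), the tape roll (245,167) and the tape measure (222,189). There are smaller yellow tapes on the bench at (139,219) and (317,210). Next is an enlarged crop and measurements.

```bash
cat > h.py <<'E'
from cell import status, read_camera, get_calibration, robot
import cv2,numpy as np
from scipy.spatial.transform import Rotation as R
def camT(n):
    c=get_calibration(n)
    return c,R.from_euler('xyz',c['rotation']).as_matrix(),np.array(c['xyz'])
def tool():
    s=status.observe(); return R.from_euler('xyz',s['tool_rot']).as_matrix(),np.array(s['tool_pos'])
def px(n,u,v,z=None,d=None):
    c,Rm,t=camT(n); r=Rm@np.array([(u-c['cx'])/c['fx'],(v-c['cy'])/c['fy'],1])
    return t+r*((z-t[2])/r[2] if z is not None else d)
def proj(n,P):
    c,Rm,t=camT(n); q=Rm.T@(np.asarray(P)-t); return c['fx']*q[0]/q[2]+c['cx'],c['fy']*q[1]/q[2]+c['cy']
E
python3 - <<'E'
from h import *
im=cv2.imread('pics/top0.png'); d=np.load('pics/top0.npy')
cv2.imwrite('pics/topc.png',cv2.resize(im[110:235,160:335],None,fx=4.5,fy=4.5,interpolation=cv2.INTER_CUBIC))
print(px('top',350,230,d=d[230,350]),px('top',110,160,d=d[160,110]))
print(tool())
E
```

```text
[ 0.39632017 -0.42669519 -0.00942045] [0.64528864 0.40209837 0.01617667]
(array([[ 2.36502263e-01, -4.94094201e-04, -9.71630812e-01],
       [ 9.71629935e-01, -1.31679120e-03,  2.36502719e-01],
       [-1.39628952e-03, -9.99999011e-01,  1.68652618e-04]]), array([0.12403325, 0.50978582, 0.24310355]))
```

View pics/topc.png

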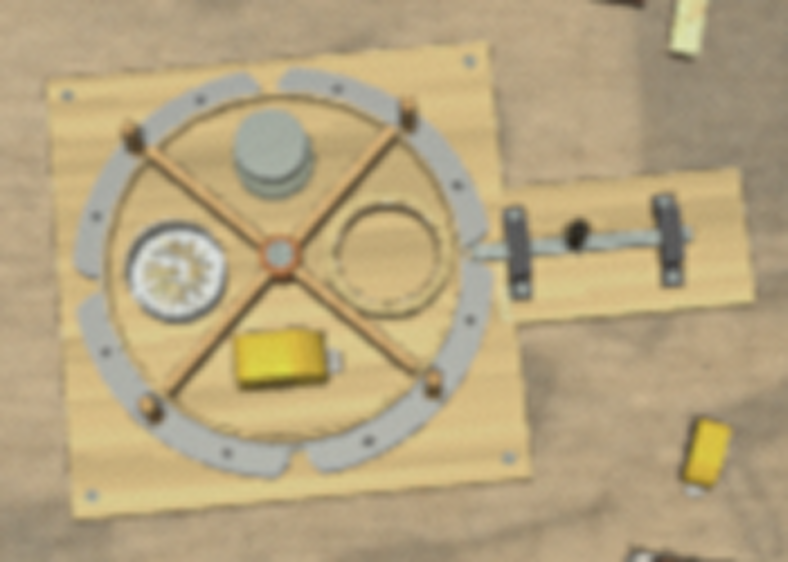

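```bash
python3 - <<'E'
from h import *
f=lambda u,v,z:px('top',(u+.5)/4.5-.5+160,(v+.5)/4.5-.5+110,z)
print('stud0',f(279,254,.088))
for n,(u,v) in dict(p1=(131,128),p4=(407,102),p3=(433,376),p2=(150,402)).items(): print(n,f(u,v,.09))
print('bolt',f(577,228,.085))
cs=np.array([f(u,v,.015) for u,v in [(48,82),(489,42),(530,476),(75,518)]]); print(cs,cs.mean(0))
print([np.linalg.norm(cs[i]-cs[i-1]) for i in range(4)])
e=cs[0]-cs[1]; print('yaw',np.arctan2(e[1],e[0])-np.pi/2, (lambda e:np.arctan2(e[1],e[0])-np.pi/2)(cs[3]-cs[2]),(lambda e:np.arctan2(e[1],e[0]))(cs[0]-cs[3]),(lambda e:np.arctan2(e[1],e[0]))(cs[1]-cs[2]))
print('tin',f(177,271,.07))
E
```

```text
stud0 [0.60262329 0.00996409 0.088     ]
p1 [0.69930084 0.11996225 0.09      ]
p4 [ 0.71784256 -0.08518342  0.09      ]
p3 [ 0.51003206 -0.10222805  0.09      ]
p2 [0.49274052 0.10284817 0.09      ]
bolt [ 0.62127274 -0.21005473  0.085     ]
[[ 0.76091785  0.19601053  0.015     ]
 [ 0.79121665 -0.15047858  0.015     ]
 [ 0.4461471  -0.17588746  0.015     ]
 [ 0.41751875  0.16749758  0.015     ]] [0.60395009 0.00928552 0.015     ]
[np.float64(0.3445808039313278), np.float64(0.3478113278134883), np.float64(0.3460037574149352), np.float64(0.34457636051581325)]
yaw 0.08722329887568359 0.08317864735336022 0.08284147401694837 0.07350141700623629
tin [0.59472217 0.08679778 0.07      ]
```

Pivot is about (0.604, 0.009), yaw about 0.082, and the peg radii are about 147 mm, all consistent with the description.

What could be confused:
- **Tin:** the screw tin is in the left bay at crop (177,271). The others are the jar (272,150) and the tape roll (387,258).
- **Tape measure:** the large one is in the front bay (282,358), with decoys on the bench.
- **Stud:** the bolt stud is the black post at (577,228), not the centre stud at (279,254).

The tin therefore needs +90° CCW. First I'll check the stud in the other camera.

```bash
cat >> h.py <<'E'
PIV=np.array([.604,.0092]); YAW=.082
def w(x,y):
    c,s=np.cos(YAW),np.sin(YAW); return PIV+[c*x-s*y,s*x+c*y]
def b(p):
    c,s=np.cos(YAW),np.sin(YAW); d=np.asarray(p)[:2]-PIV; return np.array([c*d[0]+s*d[1],-s*d[0]+c*d[1]])
def go(xy,z,jaw):
    Rm,t=tool(); d=Rm.T@(np.array([*xy,z])-t); j=np.arctan2(Rm[1,0],Rm[0,0])
    a=(jaw-j+np.pi)%(2*np.pi)-np.pi
    return d.round(4),'ry',round(-a,4)
E
python3 - <<'E'
from h import *
im=cv2.imread('pics/scene0.png')
for P in [[*w(0,-.222),.085],[*w(0,0),.088]]: print(proj('scene',P))
cv2.imwrite('pics/sc.png',cv2.resize(im[125:260,185:355],None,fx=4.5,fy=4.5,interpolation=cv2.INTER_CUBIC))
print(go(w(0,-.1925),.24,YAW))
E
```

```text
(np.float64(305.63741936463555), np.float64(202.6698667003781))
(np.float64(262.06791363667), np.float64(162.533510413983))
(array([-0.5555,  0.0038, -0.6454]), 'ry', np.float64(1.25))
```

View pics/sc.png

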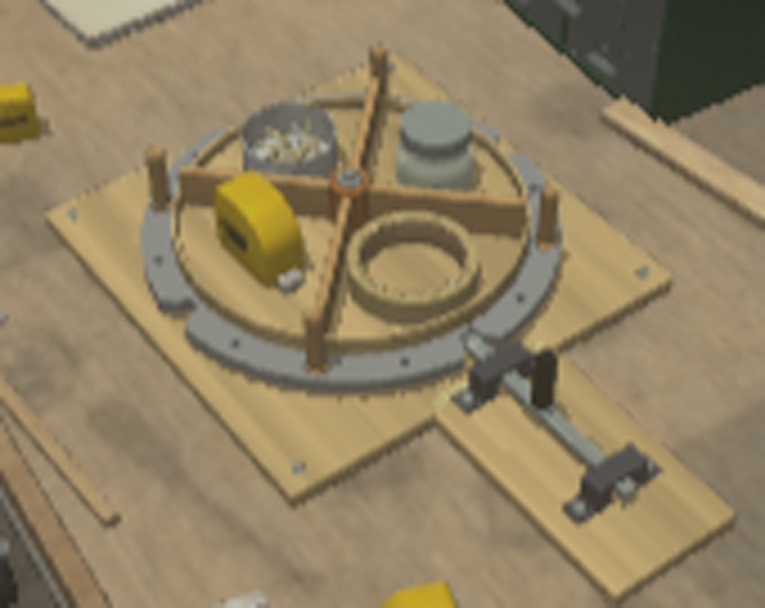

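The scene crop confirms the layout. The stud top is at crop (544,352) and was predicted at (543,350). The tin with screws is at (288,140), in the left bay. Now moving over the bolt with the gripper shut.

```bash
python3 -m creep '[{"dx":-0.28,"dz":-0.32,"ry":0.6,"gripper":0},{"dx":-0.28,"dz":-0.32,"ry":0.6,"gripper":0},{"dx":-0.28,"dz":-0.32,"ry":0.6,"gripper":0},{"dx":-0.28,"dz":-0.32,"ry":0.6,"gripper":0},{"dx":-0.5555,"dz":-0.6454,"ry":1.25,"gripper":0},{"dx":-0.5555,"dz":-0.6454,"ry":1.25,"gripper":0},{"dx":-0.5555,"dz":-0.6454,"ry":1.25,"gripper":0},{"dx":-0.5555,"dz":-0.6454,"ry":1.25,"gripper":0},{"dx":-0.5555,"dz":-0.6454,"ry":1.25,"gripper":0},{"dx":-0.5555,"dz":-0.6454,"ry":1.25,"gripper":0},{"dx":-0.5555,"dz":-0.6454,"ry":1.25,"gripper":0},{"dx":-0.5555,"dz":-0.6454,"ry":1.25,"gripper":0},{"dx":-0.5555,"dz":-0.6454,"ry":1.25,"gripper":0},{"dx":-0.5555,"dz":-0.6454,"ry":1.25,"gripper":0},{"dx":-0.5555,"dz":-0.6454,"ry":1.25,"gripper":0},{"dx":-0.5555,"dz":-0.6454,"ry":1.25,"gripper":0},{"dx":-0.5555,"dz":-0.6454,"ry":1.25,"gripper":0},{"dx":-0.5555,"dz":-0.6454,"ry":1.25,"gripper":0}]'
python3 - <<'E'
from h import *
s=status.observe();print(s['time'],s['tool_pos'],s['opening'],go(w(0,-.1925),.072,YAW))
p,d=read_camera('wrist');cv2.imwrite('pics/w1.png',p[:,:,::-1])
E
```

```text
0.1 [0.12403325 0.50978582 0.24310355] 0.09172588643146894 (array([-0.5553,  0.1718, -0.6455]), 'ry', np.float64(1.25))invalid input at $[0]: expected keys dx, dy, dz, rx, ry, rz, gripper
```

View pics/w1.png

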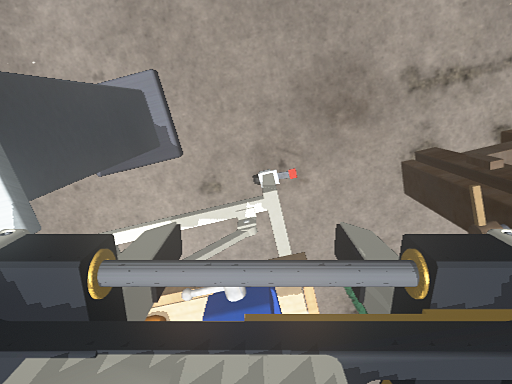

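The rows need all seven keys. The wrist view still shows the start pose.

```bash
python3 -m creep '[{"dx":-0.28,"dy":0,"dz":-0.32,"rx":0,"ry":0.6,"rz":0,"gripper":0},{"dx":-0.28,"dy":0,"dz":-0.32,"rx":0,"ry":0.6,"rz":0,"gripper":0},{"dx":-0.28,"dy":0,"dz":-0.32,"rx":0,"ry":0.6,"rz":0,"gripper":0},{"dx":-0.28,"dy":0,"dz":-0.32,"rx":0,"ry":0.6,"rz":0,"gripper":0},{"dx":-0.555,"dy":0,"dz":-0.645,"rx":0,"ry":1.25,"rz":0,"gripper":0},{"dx":-0.555,"dy":0,"dz":-0.645,"rx":0,"ry":1.25,"rz":0,"gripper":0},{"dx":-0.555,"dy":0,"dz":-0.645,"rx":0,"ry":1.25,"rz":0,"gripper":0},{"dx":-0.555,"dy":0,"dz":-0.645,"rx":0,"ry":1.25,"rz":0,"gripper":0},{"dx":-0.555,"dy":0,"dz":-0.645,"rx":0,"ry":1.25,"rz":0,"gripper":0},{"dx":-0.555,"dy":0,"dz":-0.645,"rx":0,"ry":1.25,"rz":0,"gripper":0},{"dx":-0.555,"dy":0,"dz":-0.645,"rx":0,"ry":1.25,"rz":0,"gripper":0},{"dx":-0.555,"dy":0,"dz":-0.645,"rx":0,"ry":1.25,"rz":0,"gripper":0},{"dx":-0.555,"dy":0,"dz":-0.645,"rx":0,"ry":1.25,"rz":0,"gripper":0},{"dx":-0.555,"dy":0,"dz":-0.645,"rx":0,"ry":1.25,"rz":0,"gripper":0},{"dx":-0.555,"dy":0,"dz":-0.645,"rx":0,"ry":1.25,"rz":0,"gripper":0},{"dx":-0.555,"dy":0,"dz":-0.645,"rx":0,"ry":1.25,"rz":0,"gripper":0},{"dx":-0.555,"dy":0,"dz":-0.645,"rx":0,"ry":1.25,"rz":0,"gripper":0},{"dx":-0.555,"dy":0,"dz":-0.645,"rx":0,"ry":1.25,"rz":0,"gripper":0}]'
python3 - <<'E'
from h import *
s=status.observe();print(s['time'],s['tool_pos'],s['opening'],go(w(0,-.1925),.072,YAW))
p,d=read_camera('wrist');cv2.imwrite('pics/w2.png',p[:,:,::-1])
E
```

```text
time: 2.4
tool_pos: [0.6194, -0.1807, 0.2443]
tool_rot: [-1.571, -0.001, 0.083]
contact_force: [0.3, -0.0, 0.4]
opening: 0.0007
2.4 [ 0.61939397 -0.18068546  0.244308  ] 0.0006571580281189959 (array([ 1.000e-04,  1.723e-01, -2.000e-03]), 'ry', np.float64(0.0012))
```

View pics/w2.png

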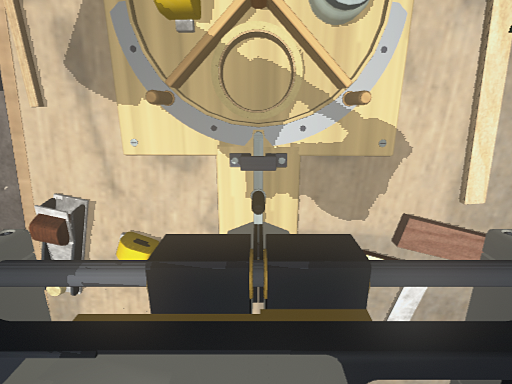

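The wrist view shows the bolt stud at about (258,193) to (258,215), ahead of the closed fingers, and the guide at (258,160). I'll cross-check the stud position from this view.

```bash
cat >> h.py <<'E'
def wpx(u,v,z):
    c=get_calibration('wrist');M=np.array(c['mount']);Rm,t=tool()
    r=Rm@M[:3,:3]@np.array([(u-c['cx'])/c['fx'],(v-c['cy'])/c['fy'],1]);o=Rm@M[:3,3]+t
    return o+r*((z-o[2])/r[2])
E
python3 - <<'E'
from h import *
im=cv2.imread('pics/w2.png');cv2.imwrite('pics/w2c.png',cv2.resize(im[130:260,190:330],None,fx=4,fy=4,interpolation=cv2.INTER_CUBIC))
for u,v,z in [(258,208,.085),(258,197,.085),(160,98,.09),(357,98,.09)]: print(b(wpx(u,v,z)))
E
```

```text
[-0.00063756 -0.22323811]
[-0.00065845 -0.21051844]
[-0.09605799 -0.10805565]
[ 0.0953693  -0.10777096]
```

View pics/w2c.png

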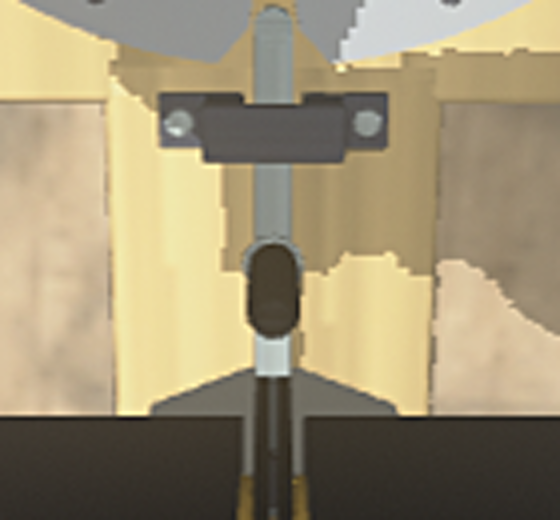

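Stud top centre at crop (272,310) gives base y = -0.2226, as expected. Descending beside it.

```bash
python3 -m creep '[{"dx":0,"dy":0.06,"dz":-0.001,"rx":0,"ry":0,"rz":0,"gripper":0},{"dx":0,"dy":0.10,"dz":-0.001,"rx":0,"ry":0,"rz":0,"gripper":0},{"dx":0,"dy":0.13,"dz":-0.001,"rx":0,"ry":0,"rz":0,"gripper":0},{"dx":0,"dy":0.155,"dz":-0.001,"rx":0,"ry":0,"rz":0,"gripper":0},{"dx":0,"dy":0.172,"dz":-0.001,"rx":0,"ry":0,"rz":0,"gripper":0},{"dx":0,"dy":0.172,"dz":-0.001,"rx":0,"ry":0,"rz":0,"gripper":0}]'
python3 - <<'E'
from h import *
s=status.observe();print(b(s['tool_pos']),go(w(0,-.2345),.072,YAW))
E
```

```text
time: 3.2
tool_pos: [0.6191, -0.1822, 0.0707]
tool_rot: [-1.57, 0.002, 0.082]
contact_force: [-0.1, -0.1, 0.8]
opening: 0.0001
[-0.00064852 -0.1920308 ] (array([ 0.0006, -0.0013, -0.0425]), 'ry', np.float64(0.0002))
```

```bash
python3 -m creep '[{"dx":0,"dy":0,"dz":-0.008,"rx":0,"ry":0,"rz":0,"gripper":0},{"dx":0,"dy":0,"dz":-0.014,"rx":0,"ry":0,"rz":0,"gripper":0},{"dx":0,"dy":0,"dz":-0.02,"rx":0,"ry":0,"rz":0,"gripper":0},{"dx":0,"dy":0,"dz":-0.026,"rx":0,"ry":0,"rz":0,"gripper":0},{"dx":0,"dy":0,"dz":-0.032,"rx":0,"ry":0,"rz":0,"gripper":0},{"dx":0,"dy":0,"dz":-0.037,"rx":0,"ry":0,"rz":0,"gripper":0},{"dx":0,"dy":0,"dz":-0.041,"rx":0,"ry":0,"rz":0,"gripper":0},{"dx":0,"dy":0,"dz":-0.041,"rx":0,"ry":0,"rz":0,"gripper":0}]'
```

```text
time: 4.2
tool_pos: [0.6229, -0.2241, 0.0715]
tool_rot: [-1.571, 0.0, 0.082]
contact_force: [0.9, -0.4, 0.4]
opening: 0.0003
```

```bash
python3 -m creep '[{"dx":0,"dy":0,"dz":-0.002,"rx":0,"ry":0,"rz":0,"gripper":0},{"dx":0,"dy":0,"dz":-0.004,"rx":0,"ry":0,"rz":0,"gripper":0},{"dx":0,"dy":0,"dz":-0.004,"rx":0,"ry":0,"rz":0,"gripper":0}]'
python3 - <<'E'
from h import *
s=status.observe();print(b(s['tool_pos']))
p,d=read_camera('top');im=p[:,:,::-1];cv2.imwrite('pics/t3.png',cv2.resize(im[130:200,240:345],None,fx=6,fy=6,interpolation=cv2.INTER_CUBIC))
p,d=read_camera('wrist');cv2.imwrite('pics/w3.png',p[:,:,::-1])
E
```

```text
time: 4.58
tool_pos: [0.623, -0.2255, 0.0714]
tool_rot: [-1.567, 0.001, 0.083]
contact_force: [-0.8, 7.5, 2.0]
opening: 0.0003
[-0.00024866 -0.2355135 ]
```

View pics/w3.png

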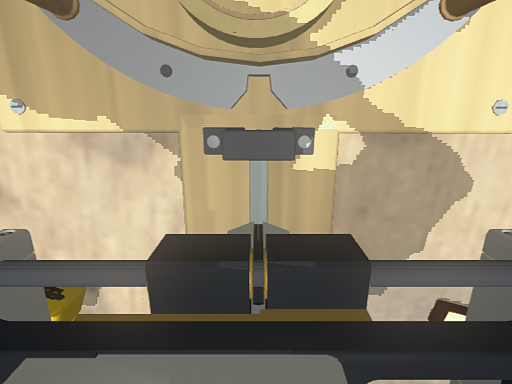

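The wrist view shows the notch at (259,95) is empty, with the bolt nose drawn behind the guide. The force rose to 7.5 N at the stop, with the finger at y = -0.2355, so the bolt is fully out. Next I back off, rise and go to peg_2.

```bash
python3 -m creep '[{"dx":0,"dy":0,"dz":0.01,"rx":0,"ry":0,"rz":0,"gripper":0},{"dx":0,"dy":-0.04,"dz":0.01,"rx":0,"ry":0,"rz":0,"gripper":0},{"dx":0,"dy":-0.09,"dz":0.01,"rx":0,"ry":0,"rz":0,"gripper":0},{"dx":0,"dy":-0.12,"dz":0.01,"rx":0,"ry":0,"rz":0,"gripper":0},{"dx":0,"dy":-0.12,"dz":0.01,"rx":0,"ry":0,"rz":0,"gripper":0}]'
python3 - <<'E'
from h import *
p=np.radians(124.5);print(go(w(.154*np.cos(p),.154*np.sin(p)),.19,p-np.pi+YAW))
E
```

```text
time: 5.3
tool_pos: [0.6237, -0.2181, 0.1947]
tool_rot: [-1.574, -0.005, 0.082]
contact_force: [0.2, 0.1, -0.6]
opening: 0.0002
(array([-0.0882,  0.003 ,  0.3551]), 'ry', np.float64(0.9687))
```

```bash
python3 -m creep '[{"dx":-0.088,"dy":0.003,"dz":0.355,"rx":0,"ry":0.969,"rz":0,"gripper":0},{"dx":-0.088,"dy":0.003,"dz":0.355,"rx":0,"ry":0.969,"rz":0,"gripper":0},{"dx":-0.088,"dy":0.003,"dz":0.355,"rx":0,"ry":0.969,"rz":0,"gripper":0},{"dx":-0.088,"dy":0.003,"dz":0.355,"rx":0,"ry":0.969,"rz":0,"gripper":0},{"dx":-0.088,"dy":0.003,"dz":0.355,"rx":0,"ry":0.969,"rz":0,"gripper":0},{"dx":-0.088,"dy":0.003,"dz":0.355,"rx":0,"ry":0.969,"rz":0,"gripper":0},{"dx":-0.088,"dy":0.003,"dz":0.355,"rx":0,"ry":0.969,"rz":0,"gripper":0},{"dx":-0.088,"dy":0.003,"dz":0.355,"rx":0,"ry":0.969,"rz":0,"gripper":0},{"dx":-0.088,"dy":0.003,"dz":0.355,"rx":0,"ry":0.969,"rz":0,"gripper":0},{"dx":-0.088,"dy":0.003,"dz":0.355,"rx":0,"ry":0.969,"rz":0,"gripper":0}]'
python3 - <<'E'
from h import *
p=np.radians(124.5);print(go(w(.154*np.cos(p),.154*np.sin(p)),.075,p-np.pi+YAW))
p,d=read_camera('wrist');cv2.imwrite('pics/w4.png',p[:,:,::-1])
p,d=read_camera('top');im=p[:,:,::-1];cv2.imwrite('pics/t4.png',cv2.resize(im[100:240,160:340],None,fx=4,fy=4,interpolation=cv2.INTER_CUBIC))
E
```

```text
time: 6.55
tool_pos: [0.5062, 0.1278, 0.1884]
tool_rot: [-1.571, 0.0, -0.889]
contact_force: [-0.3, 0.3, 0.2]
opening: 0.0006
(array([-0.0003,  0.1134,  0.0009]), 'ry', np.float64(-0.0023))
```

View pics/w4.png

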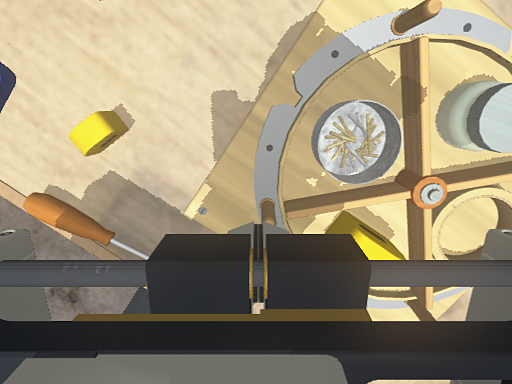

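View pics/t4.png

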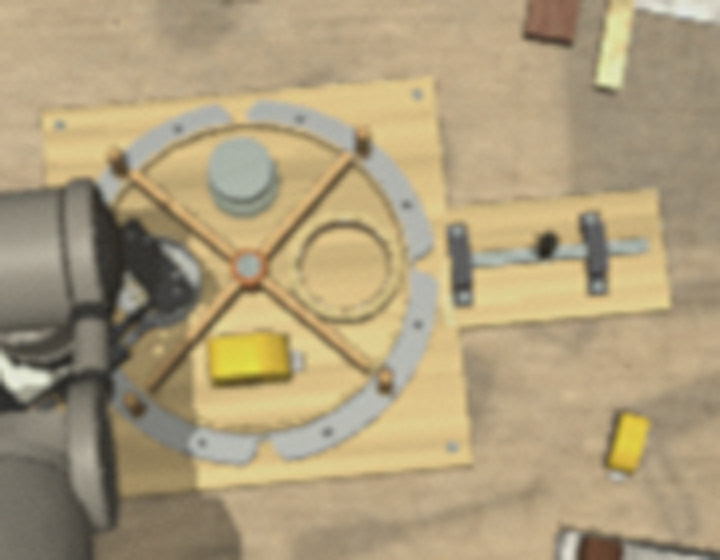

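Peg_2 appears at (266,205) in the wrist view. I'll compute where it is relative to the fingers before going down.

```bash
python3 - <<'E'
from h import *
im=cv2.imread('pics/w4.png');cv2.imwrite('pics/w4c.png',cv2.resize(im[170:270,200:330],None,fx=6,fy=6,interpolation=cv2.INTER_CUBIC))
for u,v,z in [(266,203,.09),(268,220,.035),(431,195,.088)]:
    q=b(wpx(u,v,z));print(q,np.hypot(*q),np.degrees(np.arctan2(q[1],q[0])))
print(b(tool()[1]))
E
```

```text
[-0.08921354  0.11717944] 0.1472755133751095 127.28351311016824
[-0.1188467   0.09211063] 0.15036258143658537 142.22297827837153
[-0.00214464  0.0020513 ] 0.002967707480910768 136.27440410802913
[-0.08787322  0.12654484]
```

View pics/w4c.png

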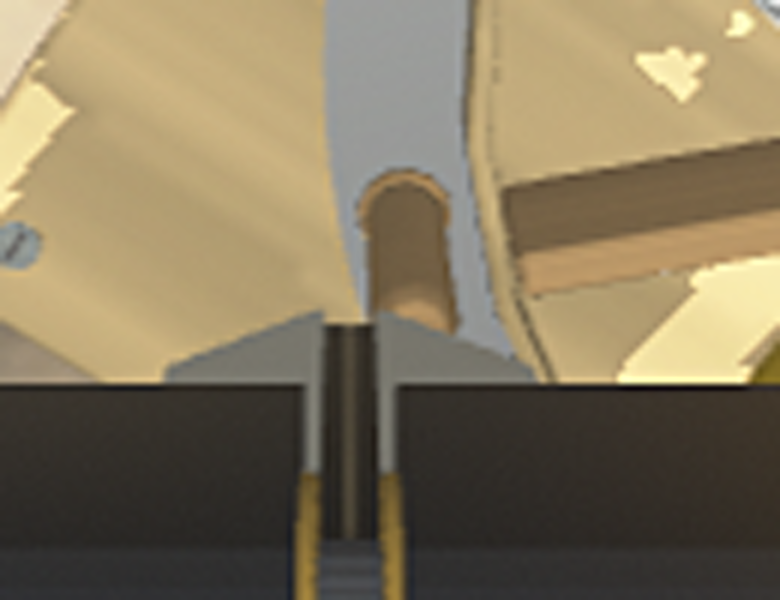

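```bash
python3 - <<'E'
from h import *
for u,v,z in [(269,222,.09),(267,202,.035)]:
    q=b(wpx(u,v,z));print(q,np.hypot(*q),np.degrees(np.arctan2(q[1],q[0])))
E
```

```text
[-0.10239222  0.10473143] 0.14646787934233685 134.35294157844396
[-0.1024134  0.1049248] 0.1466209983386483 134.30603409402136
```

The lit end at crop (415,315) is the peg's top. Top and foot both give 134.3° at r = 147 mm, so the finger has about 9 mm clearance. Descending.

```bash
python3 -m creep '[{"dx":0,"dy":0.05,"dz":0.001,"rx":0,"ry":0,"rz":0,"gripper":0},{"dx":0,"dy":0.085,"dz":0.001,"rx":0,"ry":0,"rz":0,"gripper":0},{"dx":0,"dy":0.105,"dz":0.001,"rx":0,"ry":0,"rz":0,"gripper":0},{"dx":0,"dy":0.113,"dz":0.001,"rx":0,"ry":0,"rz":0,"gripper":0},{"dx":0,"dy":0.113,"dz":0.001,"rx":0,"ry":0,"rz":0,"gripper":0}]'
python3 - <<'E'
from h import *
q=b(tool()[1]);print(np.hypot(*q),np.degrees(np.arctan2(q[1],q[0])))
for i in range(1,21):
    p=np.radians(124.5+2.5*i);print(i,*go(w(.154*np.cos(p),.154*np.sin(p)),.075,p-np.pi+YAW))
E
```

```text
time: 7.28
tool_pos: [0.5067, 0.1295, 0.0757]
tool_rot: [-1.571, 0.0, -0.887]
contact_force: [-0.3, 0.4, 0.6]
opening: 0.0006
0.1546896748234023 124.28002608253942
1 [ 0.0008  0.0007 -0.0073] ry -0.0444
2 [ 0.0013  0.0007 -0.014 ] ry -0.088
3 [ 0.002   0.0007 -0.0207] ry -0.1316
4 [ 0.003   0.0007 -0.0273] ry -0.1753
5 [ 0.0044  0.0007 -0.0339] ry -0.2189
6 [ 0.006   0.0007 -0.0404] ry -0.2625
7 [ 0.0079  0.0007 -0.0469] ry -0.3062
8 [ 0.01    0.0007 -0.0533] ry -0.3498
9 [ 0.0125  0.0007 -0.0595] ry -0.3934
10 [ 0.0152  0.0007 -0.0657] ry -0.4371
11 [ 0.0181  0.0007 -0.0717] ry -0.4807
12 [ 0.0214  0.0007 -0.0776] ry -0.5243
13 [ 0.0249  0.0007 -0.0833] ry -0.568
14 [ 0.0286  0.0007 -0.0889] ry -0.6116
15 [ 0.0326  0.0007 -0.0943] ry -0.6552
16 [ 0.0368  0.0007 -0.0996] ry -0.6989
17 [ 0.0412  0.0007 -0.1046] ry -0.7425
18 [ 0.0459  0.0007 -0.1095] ry -0.7861
19 [ 0.0507  0.0007 -0.1141] ry -0.8298
20 [ 0.0558  0.0007 -0.1185] ry -0.8734
```

```bash
python3 -m creep '[{"dx":0.001,"dy":0,"dz":-0.007,"rx":0,"ry":-0.044,"rz":0,"gripper":0},{"dx":0.001,"dy":0,"dz":-0.014,"rx":0,"ry":-0.088,"rz":0,"gripper":0},{"dx":0.002,"dy":0,"dz":-0.021,"rx":0,"ry":-0.132,"rz":0,"gripper":0},{"dx":0.003,"dy":0,"dz":-0.027,"rx":0,"ry":-0.175,"rz":0,"gripper":0},{"dx":0.0045,"dy":0,"dz":-0.034,"rx":0,"ry":-0.219,"rz":0,"gripper":0},{"dx":0.006,"dy":0,"dz":-0.0405,"rx":0,"ry":-0.2625,"rz":0,"gripper":0},{"dx":0.008,"dy":0,"dz":-0.047,"rx":0,"ry":-0.306,"rz":0,"gripper":0},{"dx":0.010,"dy":0,"dz":-0.053,"rx":0,"ry":-0.35,"rz":0,"gripper":0},{"dx":0.0125,"dy":0,"dz":-0.0595,"rx":0,"ry":-0.393,"rz":0,"gripper":0},{"dx":0.015,"dy":0,"dz":-0.0655,"rx":0,"ry":-0.437,"rz":0,"gripper":0},{"dx":0.018,"dy":0,"dz":-0.0715,"rx":0,"ry":-0.481,"rz":0,"gripper":0},{"dx":0.0215,"dy":0,"dz":-0.0775,"rx":0,"ry":-0.524,"rz":0,"gripper":0},{"dx":0.025,"dy":0,"dz":-0.0835,"rx":0,"ry":-0.568,"rz":0,"gripper":0},{"dx":0.0285,"dy":0,"dz":-0.089,"rx":0,"ry":-0.612,"rz":0,"gripper":0},{"dx":0.0325,"dy":0,"dz":-0.0945,"rx":0,"ry":-0.655,"rz":0,"gripper":0},{"dx":0.037,"dy":0,"dz":-0.0995,"rx":0,"ry":-0.699,"rz":0,"gripper":0},{"dx":0.041,"dy":0,"dz":-0.1045,"rx":0,"ry":-0.7425,"rz":0,"gripper":0},{"dx":0.046,"dy":0,"dz":-0.1095,"rx":0,"ry":-0.786,"rz":0,"gripper":0},{"dx":0.048,"dy":0,"dz":-0.112,"rx":0,"ry":-0.81,"rz":0,"gripper":0},{"dx":0.048,"dy":0,"dz":-0.112,"rx":0,"ry":-0.81,"rz":0,"gripper":0}]'
python3 - <<'E'
from h import *
q=b(tool()[1]);a=np.degrees(np.arctan2(q[1],q[0]));print(np.hypot(*q),a,status.observe()['qpos'])
for i in range(1,19):
    p=np.radians(min(a+2.5*i,218.7));print(i,*go(w(.154*np.cos(p),.154*np.sin(p)),.075,p-np.pi+YAW))
p,d=read_camera('wrist');cv2.imwrite('pics/w5.png',p[:,:,::-1])
p,d=read_camera('top');im=p[:,:,::-1];cv2.imwrite('pics/t5.png',cv2.resize(im[100:240,160:340],None,fx=4,fy=4,interpolation=cv2.INTER_CUBIC))
E
```

```text
time: 9.78
tool_pos: [0.4505, 0.0215, 0.0763]
tool_rot: [-1.571, -0.001, -0.078]
contact_force: [-0.9, 0.9, 0.2]
opening: 0.0004
0.1539951557656956 170.72012751809592 [-1.22547228e-01  4.34219149e-01  1.93662852e+00  4.21329057e-05
  7.69305072e-01 -4.49085678e-02]
1 [ 0.0001  0.0013 -0.0067] ry -0.0413
2 [ 0.0005  0.0013 -0.0134] ry -0.085
3 [ 0.0013  0.0013 -0.0201] ry -0.1286
4 [ 0.0023  0.0013 -0.0267] ry -0.1722
5 [ 0.0036  0.0013 -0.0333] ry -0.2159
6 [ 0.0051  0.0013 -0.0399] ry -0.2595
7 [ 0.007   0.0013 -0.0463] ry -0.3031
8 [ 0.0092  0.0013 -0.0527] ry -0.3468
9 [ 0.0116  0.0013 -0.059 ] ry -0.3904
10 [ 0.0143  0.0013 -0.0651] ry -0.434
11 [ 0.0172  0.0014 -0.0711] ry -0.4777
12 [ 0.0204  0.0014 -0.077 ] ry -0.5213
13 [ 0.0239  0.0014 -0.0828] ry -0.5649
14 [ 0.0276  0.0014 -0.0884] ry -0.6086
15 [ 0.0316  0.0014 -0.0938] ry -0.6522
16 [ 0.0358  0.0014 -0.0991] ry -0.6958
17 [ 0.0402  0.0014 -0.1041] ry -0.7395
18 [ 0.0448  0.0014 -0.109 ] ry -0.7831
```

View pics/t5.png

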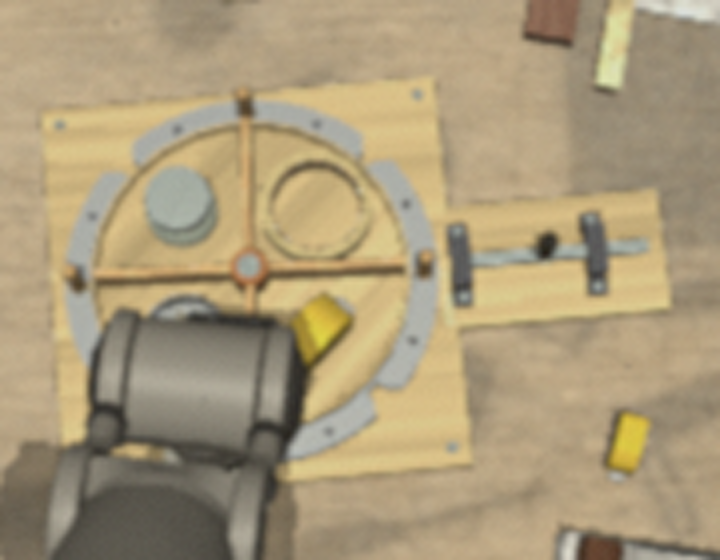

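View pics/w5.png

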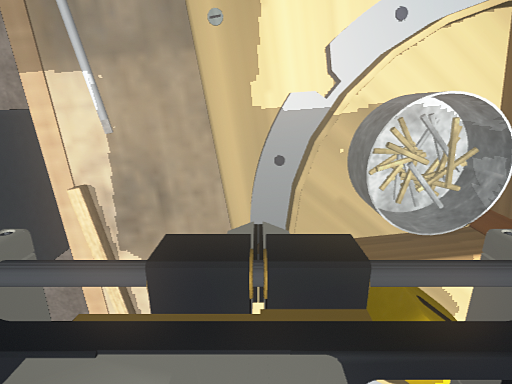

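The turntable has turned about 42° CCW and the tin is heading for the front. The peg is following the finger. Continuing.

```bash
python3 -m creep '[{"dx":0,"dy":0.001,"dz":-0.007,"rx":0,"ry":-0.041,"rz":0,"gripper":0},{"dx":0.0005,"dy":0.001,"dz":-0.0135,"rx":0,"ry":-0.085,"rz":0,"gripper":0},{"dx":0.001,"dy":0.001,"dz":-0.02,"rx":0,"ry":-0.129,"rz":0,"gripper":0},{"dx":0.0025,"dy":0.001,"dz":-0.0265,"rx":0,"ry":-0.172,"rz":0,"gripper":0},{"dx":0.0035,"dy":0.001,"dz":-0.0335,"rx":0,"ry":-0.216,"rz":0,"gripper":0},{"dx":0.005,"dy":0.001,"dz":-0.04,"rx":0,"ry":-0.26,"rz":0,"gripper":0},{"dx":0.007,"dy":0.001,"dz":-0.0465,"rx":0,"ry":-0.303,"rz":0,"gripper":0},{"dx":0.009,"dy":0.001,"dz":-0.0525,"rx":0,"ry":-0.347,"rz":0,"gripper":0},{"dx":0.0115,"dy":0.001,"dz":-0.059,"rx":0,"ry":-0.39,"rz":0,"gripper":0},{"dx":0.0145,"dy":0.001,"dz":-0.065,"rx":0,"ry":-0.434,"rz":0,"gripper":0},{"dx":0.017,"dy":0.001,"dz":-0.071,"rx":0,"ry":-0.478,"rz":0,"gripper":0},{"dx":0.0205,"dy":0.001,"dz":-0.077,"rx":0,"ry":-0.521,"rz":0,"gripper":0},{"dx":0.024,"dy":0.001,"dz":-0.083,"rx":0,"ry":-0.565,"rz":0,"gripper":0},{"dx":0.0275,"dy":0.001,"dz":-0.0885,"rx":0,"ry":-0.609,"rz":0,"gripper":0},{"dx":0.0315,"dy":0.001,"dz":-0.094,"rx":0,"ry":-0.652,"rz":0,"gripper":0},{"dx":0.034,"dy":0.001,"dz":-0.097,"rx":0,"ry":-0.675,"rz":0,"gripper":0},{"dx":0.036,"dy":0.001,"dz":-0.099,"rx":0,"ry":-0.696,"rz":0,"gripper":0},{"dx":0.036,"dy":0.001,"dz":-0.099,"rx":0,"ry":-0.696,"rz":0,"gripper":0}]'
python3 - <<'E'
from h import *
q=b(tool()[1]);a=np.degrees(np.arctan2(q[1],q[0]));print(np.hypot(*q),a)
for i in range(1,10):
    p=np.radians(a+1*i);print(round(a+i,2),*go(w(.154*np.cos(p),.154*np.sin(p)),.075,p-np.pi+YAW))
p,d=read_camera('top');im=p[:,:,::-1];cv2.imwrite('pics/t6.png',cv2.resize(im[110:235,160:335],None,fx=4.5,fy=4.5,interpolation=cv2.INTER_CUBIC))
E
```

```text
time: 12.12
tool_pos: [0.4786, -0.0798, 0.0747]
tool_rot: [-1.571, -0.0, 0.619]
contact_force: [-0.6, 0.5, 0.6]
opening: 0.0003
0.15381466316678288 -149.33371240730003
-148.33 [-0.0002 -0.0003 -0.0027] ry -0.0159
-147.33 [-0.0001 -0.0003 -0.0054] ry -0.0334
-146.33 [ 0.     -0.0003 -0.0081] ry -0.0508
-145.33 [ 0.0002 -0.0003 -0.0107] ry -0.0683
-144.33 [ 0.0004 -0.0003 -0.0134] ry -0.0857
-143.33 [ 0.0006 -0.0003 -0.0161] ry -0.1032
-142.33 [ 0.0009 -0.0003 -0.0188] ry -0.1206
-141.33 [ 0.0013 -0.0003 -0.0214] ry -0.1381
-140.33 [ 0.0017 -0.0003 -0.0241] ry -0.1555
```

View pics/t6.png

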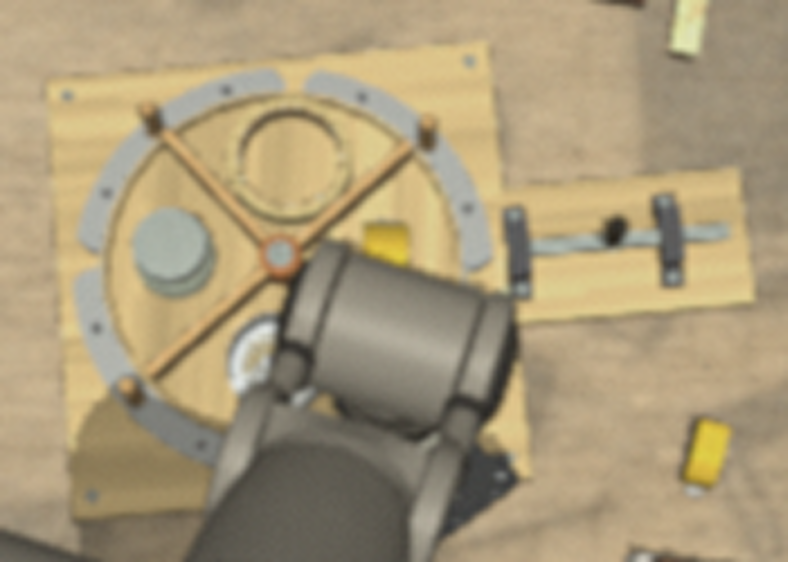

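```bash
python3 - <<'E'
from h import *
f=lambda u,v,z:px('top',(u+.5)/4.5-.5+160,(v+.5)/4.5-.5+110,z)
for u,v in [(150,112),(427,122),(128,390)]:
    q=b(f(u,v,.09));print(np.hypot(*q),np.degrees(np.arctan2(q[1],q[0])))
for u,v in [(131,128),(407,102),(433,376),(150,402)]:
    q=b(f(u,v,.09));print('0:',np.hypot(*q),np.degrees(np.arctan2(q[1],q[0])))
E
```

```text
0.1447500225511382 37.297427277811614
0.1468056504729315 -52.714263788970385
0.14999414833467273 128.30069216316534
0: 0.14611819049944033 44.592745013245775
0: 0.1478795376879759 -44.35935224955501
0: 0.1457607030972858 -134.8393897477321
0: 0.14542576010099026 135.21410566241266
```

The other three pegs show about 7.4° remaining, which agrees with the geometry (finger from 210.7° to about 218.3°).

```bash
python3 -m creep '[{"dx":0,"dy":0,"dz":-0.005,"rx":0,"ry":-0.033,"rz":0,"gripper":0},{"dx":0,"dy":0,"dz":-0.0105,"rx":0,"ry":-0.068,"rz":0,"gripper":0},{"dx":0.0005,"dy":0,"dz":-0.015,"rx":0,"ry":-0.095,"rz":0,"gripper":0},{"dx":0.001,"dy":0,"dz":-0.018,"rx":0,"ry":-0.115,"rz":0,"gripper":0},{"dx":0.001,"dy":0,"dz":-0.0205,"rx":0,"ry":-0.131,"rz":0,"gripper":0},{"dx":0.001,"dy":0,"dz":-0.0205,"rx":0,"ry":-0.131,"rz":0,"gripper":0}]'
python3 - <<'E'
from h import *
q=b(tool()[1]);a=np.degrees(np.arctan2(q[1],q[0]));print(np.hypot(*q),a)
p,d=read_camera('top');im=p[:,:,::-1];cv2.imwrite('pics/t7.png',cv2.resize(im[110:235,160:335],None,fx=4.5,fy=4.5,interpolation=cv2.INTER_CUBIC))
E
```

```text
time: 12.92
tool_pos: [0.4913, -0.0961, 0.0747]
tool_rot: [-1.571, -0.0, 0.75]
contact_force: [-0.4, -0.1, 0.4]
opening: 0.0006
0.15424675042784858 -141.6591438977865
```

View pics/t7.png

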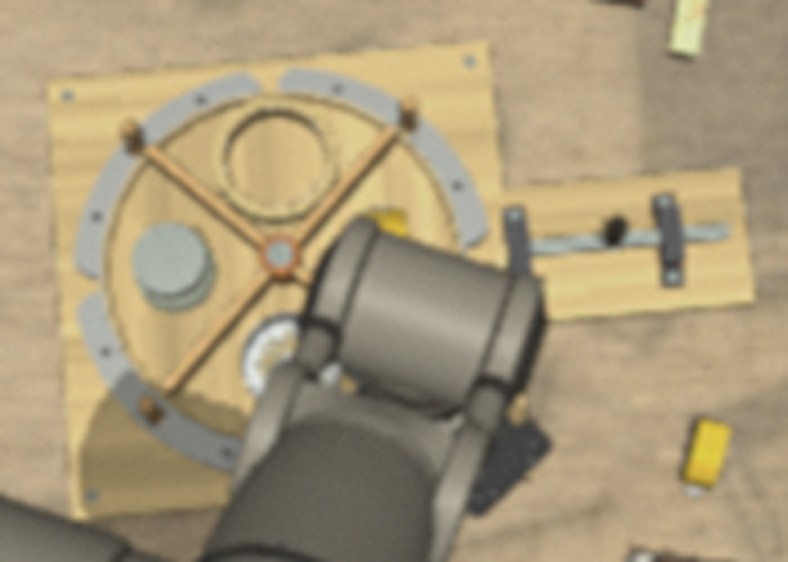

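The pegs are now at crop (131,130), (408,105) and (150,404), the same as in the first picture, so this is a station. Back off and rise.

```bash
python3 -m creep '[{"dx":0,"dy":0,"dz":0.01,"rx":0,"ry":0,"rz":0,"gripper":0},{"dx":0,"dy":-0.04,"dz":0.01,"rx":0,"ry":0,"rz":0,"gripper":0},{"dx":0,"dy":-0.09,"dz":0.01,"rx":0,"ry":0,"rz":0,"gripper":0},{"dx":0,"dy":-0.12,"dz":0.01,"rx":0,"ry":0,"rz":0,"gripper":0},{"dx":0,"dy":-0.12,"dz":0.01,"rx":0,"ry":0,"rz":0,"gripper":0}]'
python3 - <<'E'
from h import *
print(go(w(0,-.2805),.195,YAW))
E
```

```text
time: 13.6
tool_pos: [0.485, -0.0885, 0.1969]
tool_rot: [-1.575, -0.002, 0.75]
contact_force: [-0.1, -0.4, 0.2]
opening: 0.0007
(array([-0.0201,  0.0029, -0.2299]), 'ry', np.float64(0.6682))
```

```bash
python3 -m creep '[{"dx":-0.02,"dy":0.002,"dz":-0.23,"rx":0,"ry":0.668,"rz":0,"gripper":0},{"dx":-0.02,"dy":0.002,"dz":-0.23,"rx":0,"ry":0.668,"rz":0,"gripper":0},{"dx":-0.02,"dy":0.002,"dz":-0.23,"rx":0,"ry":0.668,"rz":0,"gripper":0},{"dx":-0.02,"dy":0.002,"dz":-0.23,"rx":0,"ry":0.668,"rz":0,"gripper":0},{"dx":-0.02,"dy":0.002,"dz":-0.23,"rx":0,"ry":0.668,"rz":0,"gripper":0},{"dx":-0.02,"dy":0.002,"dz":-0.23,"rx":0,"ry":0.668,"rz":0,"gripper":0},{"dx":-0.02,"dy":0.002,"dz":-0.23,"rx":0,"ry":0.668,"rz":0,"gripper":0},{"dx":-0.02,"dy":0.002,"dz":-0.23,"rx":0,"ry":0.668,"rz":0,"gripper":0}]'
python3 - <<'E'
from h import *
print(b(tool()[1]),go(w(0,-.2805),.072,YAW))
p,d=read_camera('wrist');im=p[:,:,::-1];cv2.imwrite('pics/w8.png',im)
p,d=read_camera('top');im=p[:,:,::-1];cv2.imwrite('pics/t8.png',cv2.resize(im[110:235,160:335],None,fx=4.5,fy=4.5,interpolation=cv2.INTER_CUBIC))
E
```

```text
time: 14.6
tool_pos: [0.6262, -0.2695, 0.1933]
tool_rot: [-1.571, -0.0, 0.083]
contact_force: [-0.3, 0.0, -0.1]
opening: 0.0002
[-0.00075106 -0.27958798] (array([ 0.0007,  0.1213, -0.0009]), 'ry', np.float64(0.0013))
```

View pics/w8.png

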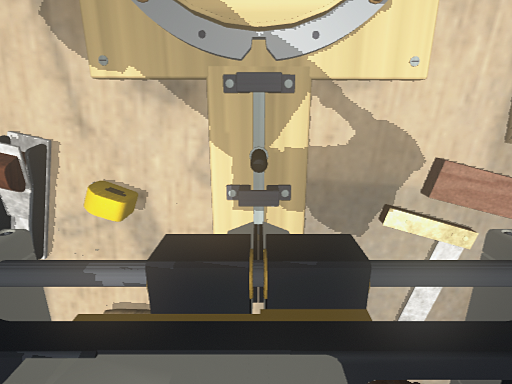

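View pics/t8.png

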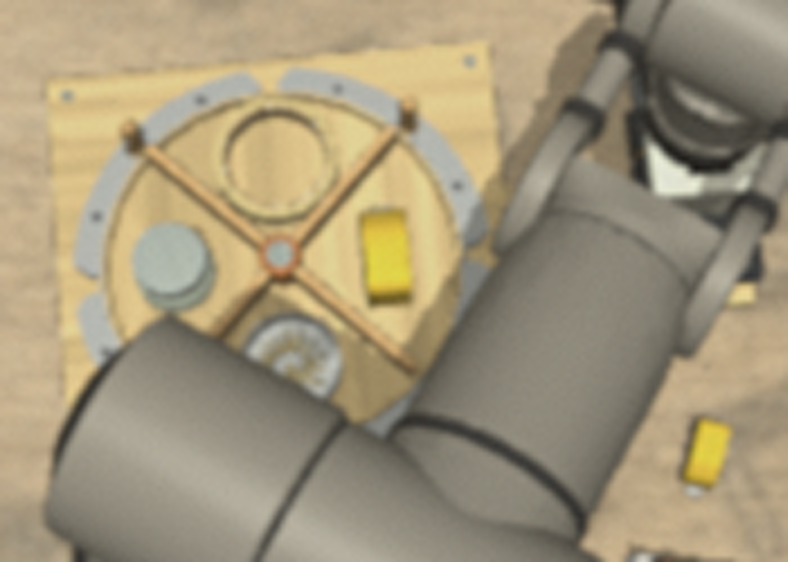

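The wrist view shows the notch at (259,45) lined up with the bolt and the stud at (258,160). The top view shows the tin at crop (295,360), in the front bay. I'll check the stud position, then descend behind it.

```bash
python3 - <<'E'
from h import *
for v in (160,164,168): print(v,b(wpx(258,v,.085)))
E
python3 -m creep '[{"dx":0.001,"dy":0.05,"dz":-0.001,"rx":0,"ry":0,"rz":0,"gripper":0},{"dx":0.001,"dy":0.085,"dz":-0.001,"rx":0,"ry":0,"rz":0,"gripper":0},{"dx":0.001,"dy":0.11,"dz":-0.001,"rx":0,"ry":0,"rz":0,"gripper":0},{"dx":0.001,"dy":0.121,"dz":-0.001,"rx":0,"ry":0,"rz":0,"gripper":0},{"dx":0.001,"dy":0.121,"dz":-0.001,"rx":0,"ry":0,"rz":0,"gripper":0}]'
python3 - <<'E'
from h import *
print(b(tool()[1]),go(w(0,-.222-.0175),.072,YAW))
E
```

```text
160 [-0.00124153 -0.24963741]
164 [-0.00123644 -0.25317415]
168 [-0.00123132 -0.25673919]
time: 15.32
tool_pos: [0.6274, -0.2713, 0.0716]
tool_rot: [-1.57, 0.0, 0.082]
contact_force: [0.2, 0.3, 0.8]
opening: 0.0001
[ 0.00030975 -0.28142267] (array([-0.0003, -0.0004,  0.0419]), 'ry', np.float64(0.0001))
```

```bash
python3 -m creep '[{"dx":0,"dy":0,"dz":0.008,"rx":0,"ry":0,"rz":0,"gripper":0},{"dx":0,"dy":0,"dz":0.014,"rx":0,"ry":0,"rz":0,"gripper":0},{"dx":0,"dy":0,"dz":0.019,"rx":0,"ry":0,"rz":0,"gripper":0},{"dx":0,"dy":0,"dz":0.024,"rx":0,"ry":0,"rz":0,"gripper":0},{"dx":0,"dy":0,"dz":0.029,"rx":0,"ry":0,"rz":0,"gripper":0},{"dx":0,"dy":0,"dz":0.034,"rx":0,"ry":0,"rz":0,"gripper":0},{"dx":0,"dy":0,"dz":0.038,"rx":0,"ry":0,"rz":0,"gripper":0},{"dx":0,"dy":0,"dz":0.041,"rx":0,"ry":0,"rz":0,"gripper":0},{"dx":0,"dy":0,"dz":0.043,"rx":0,"ry":0,"rz":0,"gripper":0},{"dx":0,"dy":0,"dz":0.043,"rx":0,"ry":0,"rz":0,"gripper":0}]'
python3 - <<'E'
from h import *
print(b(tool()[1]))
E
```

```text
time: 16.58
tool_pos: [0.6242, -0.2317, 0.0719]
tool_rot: [-1.576, -0.001, 0.082]
contact_force: [1.4, -12.1, -1.5]
opening: 0.0004
[ 0.00038037 -0.24175289]
```

```bash
python3 -m creep '[{"dx":0,"dy":0,"dz":0.002,"rx":0,"ry":0,"rz":0,"gripper":0},{"dx":0,"dy":0,"dz":0.003,"rx":0,"ry":0,"rz":0,"gripper":0},{"dx":0,"dy":0,"dz":0.003,"rx":0,"ry":0,"rz":0,"gripper":0},{"dx":0,"dy":0,"dz":0.003,"rx":0,"ry":0,"rz":0,"gripper":0}]'
python3 - <<'E'
from h import *
print(b(tool()[1]))
p,d=read_camera('wrist');im=p[:,:,::-1];cv2.imwrite('pics/w9.png',im)
E
```

```text
time: 17.08
tool_pos: [0.6242, -0.2314, 0.072]
tool_rot: [-1.58, -0.002, 0.081]
contact_force: [0.6, -21.5, -3.3]
opening: 0.0004
[ 0.00040152 -0.2414856 ]
```

View pics/w9.png

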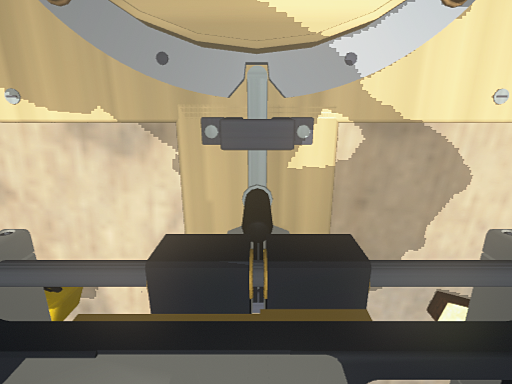

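At 21.5 N it has hit a hard stop, and the nose fills the notch to its bottom at (257,65), so the bolt is home. Back off, rise, and verify.

```bash
python3 -m creep '[{"dx":0,"dy":0,"dz":-0.015,"rx":0,"ry":0,"rz":0,"gripper":0},{"dx":0,"dy":0,"dz":-0.02,"rx":0,"ry":0,"rz":0,"gripper":0},{"dx":0,"dy":-0.05,"dz":-0.02,"rx":0,"ry":0,"rz":0,"gripper":0},{"dx":0,"dy":-0.1,"dz":-0.02,"rx":0,"ry":0,"rz":0,"gripper":0},{"dx":0,"dy":-0.15,"dz":-0.02,"rx":0,"ry":0,"rz":0,"gripper":0},{"dx":0,"dy":-0.17,"dz":0.05,"rx":0,"ry":0,"rz":0,"gripper":0},{"dx":0,"dy":-0.17,"dz":0.06,"rx":0,"ry":0,"rz":0,"gripper":0},{"dx":0,"dy":-0.17,"dz":0.06,"rx":0,"ry":0,"rz":0,"gripper":0}]'
python3 - <<'E'
from h import *
p,d=read_camera('wrist');im=p[:,:,::-1];cv2.imwrite('pics/w10.png',im)
p,d=read_camera('scene');im=p[:,:,::-1];cv2.imwrite('pics/s10.png',cv2.resize(im[90:320,130:390],None,fx=3,fy=2.6,interpolation=cv2.INTER_CUBIC))
print(b(tool()[1]))
E
```

```text
time: 18.12
tool_pos: [0.6186, -0.164, 0.2416]
tool_rot: [-1.57, 0.001, 0.085]
contact_force: [-0.3, 1.2, -0.2]
opening: 0.0001
[ 9.99337332e-05 -1.76002852e-01]
```

View pics/w10.png

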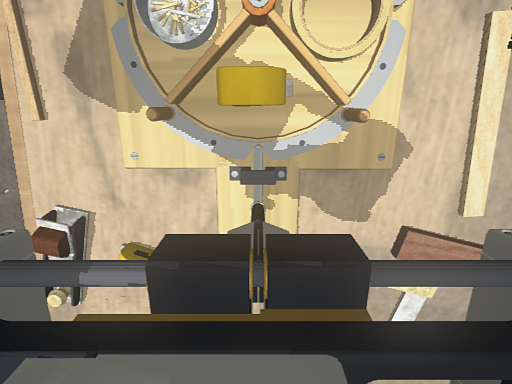

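View pics/s10.png

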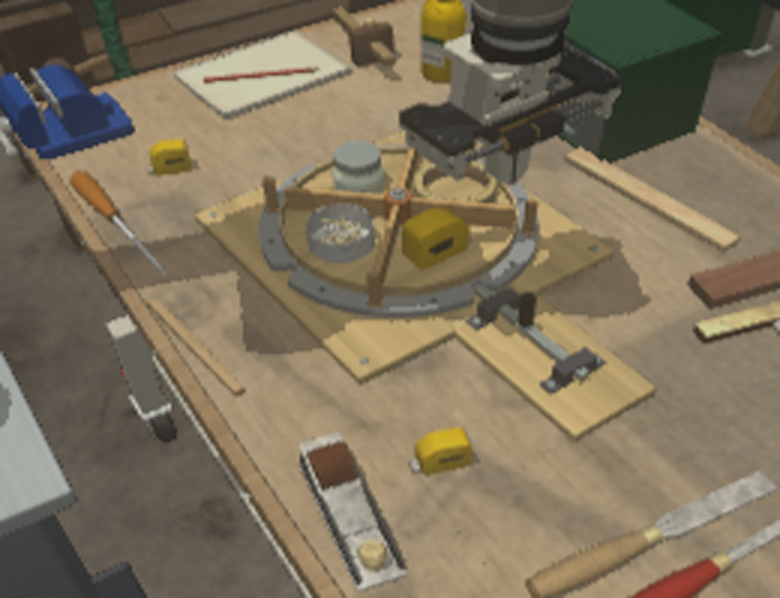

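The scene shows the tin in the front bay, the bolt in, and the tools undisturbed. I'll swing the arm aside for a clear top view.

```bash
python3 -m creep '[{"dx":-0.15,"dy":-0.05,"dz":0.3,"rx":0,"ry":0,"rz":0,"gripper":0},{"dx":-0.15,"dy":-0.05,"dz":0.3,"rx":0,"ry":0,"rz":0,"gripper":0},{"dx":-0.15,"dy":-0.05,"dz":0.3,"rx":0,"ry":0,"rz":0,"gripper":0},{"dx":-0.15,"dy":-0.05,"dz":0.3,"rx":0,"ry":0,"rz":0,"gripper":0},{"dx":-0.3,"dy":-0.05,"dz":0.58,"rx":0,"ry":0,"rz":0,"gripper":0},{"dx":-0.3,"dy":-0.05,"dz":0.58,"rx":0,"ry":0,"rz":0,"gripper":0},{"dx":-0.3,"dy":-0.05,"dz":0.58,"rx":0,"ry":0,"rz":0,"gripper":0},{"dx":-0.3,"dy":-0.05,"dz":0.58,"rx":0,"ry":0,"rz":0,"gripper":0},{"dx":-0.3,"dy":-0.05,"dz":0.58,"rx":0,"ry":0,"rz":0,"gripper":0},{"dx":-0.3,"dy":-0.05,"dz":0.58,"rx":0,"ry":0,"rz":0,"gripper":0},{"dx":-0.3,"dy":-0.05,"dz":0.58,"rx":0,"ry":0,"rz":0,"gripper":0},{"dx":-0.3,"dy":-0.05,"dz":0.58,"rx":0,"ry":0,"rz":0,"gripper":0},{"dx":-0.3,"dy":-0.05,"dz":0.58,"rx":0,"ry":0,"rz":0,"gripper":0},{"dx":-0.3,"dy":-0.05,"dz":0.58,"rx":0,"ry":0,"rz":0,"gripper":0}]'
python3 - <<'E'
from h import *
p,d=read_camera('top');im=p[:,:,::-1];cv2.imwrite('pics/t11.png',cv2.resize(im[110:235,160:335],None,fx=4.5,fy=4.5,interpolation=cv2.INTER_CUBIC))
E
```

```text
time: 19.98
tool_pos: [0.2733, 0.3867, 0.2915]
tool_rot: [-1.571, 0.0, 0.08]
contact_force: [-0.6, -0.6, -0.3]
opening: -0.0
```

View pics/t11.png

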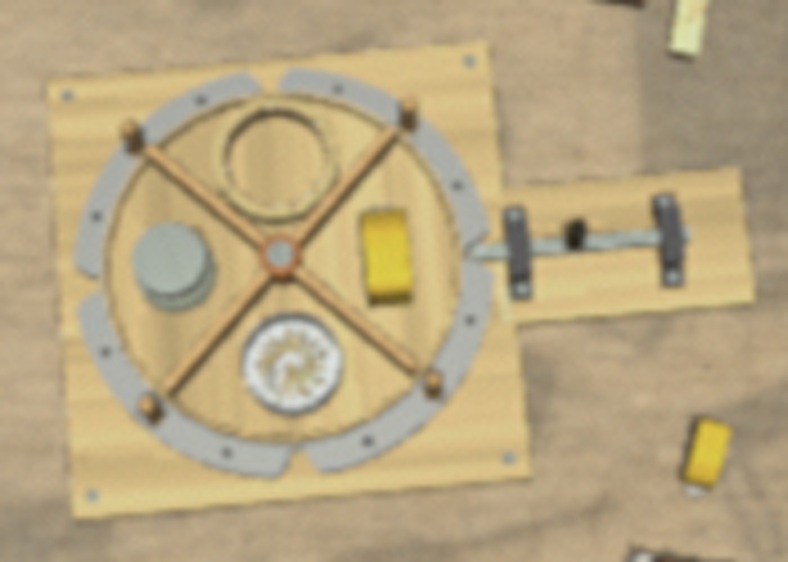

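```bash
python3 - <<'E'
from h import *
f=lambda u,v,z:px('top',(u+.5)/4.5-.5+160,(v+.5)/4.5-.5+110,z)
print(b(f(292,362,.074)),b(f(575,228,.085)))
a=cv2.imread('pics/top0.png').astype(int)
robot.hand_in()
E
```

```text
[-0.08003694 -0.0015843 ] [-0.00061047 -0.21845867]
the job is handed in; nothing more can be done
```

The job is done and handed in: the tin of screws is in the front bay and the carousel is locked there. It took about 20 s of the 72 s allowed.

**What I did**
- I pushed the bolt out by its stud with the closed fingers until it hit its stop, where the force was 7.5 N.
- I then pushed peg_2 sideways along the rim, about 90° counter-clockwise, and pushed the bolt back in until it stopped hard at 21.5 N.
- I gripped nothing and pushed only on the stud and the peg.

**Last checks, with the arm clear**
- **Tin:** it measures (-0.080, -0.002) m in the base frame. The front station is at (-0.080, 0).
- **Bolt:** the stud and bolt tail are back at the same picture positions as at the start, and the nose fills the notch.
- **Turntable:** all four pegs are back at station positions.
- **Other things:** the jar, tape roll and tape measure stand in their bays, and the block plane, chisel and other tools look undisturbed by eye. I did not compare before and after pictures in code.

**Disagreements:**
- The last stud reading is y = -0.2185 m, against the nominal -0.222 m.
- When the bolt stopped going in, the finger stood about 2 mm short of where I predicted.

I put both down to camera and pivot error, because the bolt matches its starting picture and stopped hard.

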